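# Load the empty spool on the tip-wire winder

### The arm

A 7-joint arm with a two-finger parallel gripper is mounted at the origin on the work surface. World frame = base frame: x ahead of the robot, y to its left, z up, the work surface at z = 0. Lengths are in m, angles in rad, forces in N, time in s.
With the tool pointing down it reaches from about 0.425 to 0.95 m from the base axis. Payload 4.7 kg.
Tool frame: the origin (TCP) lies on the centre line of the jaws, within the pads' length; the fingertips stand robot.nose_length ahead of it and the grasp point (between the pads) lies 8 mm behind it (robot.nose_length is the distance from the TCP to the fingertips, in m); z points along the fingers, x is the direction in which the jaws open and shut, and the axes are right-handed (so a half turn about z gives the same grasp; the last joint's range is limited). The gripper opens to 85 mm and grips with 20 to 120 N. Pads are 22 mm wide; open, the fingers measure 114 mm over their backs; the gripper's body (76 mm by 85 mm) begins 54 mm behind the grasp point. The pads swing forward as they close: fully open they stand 13 mm farther back than shut.
Start: joints at [1.26, 0.469, -0.049, 1.532, 0.024, 1.141, -0.082], TCP at [0.188, -0.648, 0.242] pointing down, gripper open.
Joint ranges: [-2.59, 2.59], [-0.33, 1.99], [-1.39, 1.29], [0.1, 2.45], [-1.04, 4.18], [0.21, 1.99], [-2.66, 2.66]. Speed limits (rad/s): [2.57, 2.57, 3.14, 3.14, 3.14, 3.14, 3.14].

### API

Orientations are given as [roll, pitch, yaw] about the fixed x, y, z axes, in that order (R = Rz(yaw) Ry(pitch) Rx(roll)).
In Python, from plant import robot gives the robot as it stands. Calls block until the motion is done:
- robot.goto(position, orientation): joint-space move of the TCP to a pose.
- robot.move_straight(position, vel=0.15, attitude=None, contact_N=None): straight line of the TCP; attitude=None keeps the orientation; vel is the mean speed in m/s. With contact_N (N) it stops when the force on the tool has changed by that much, and returns True; else False.
- robot.move_joints(angles): joint-space move.
- robot.grip(opening, strength=None): opening from 0.0 (shut) to 1.0 (fully open); strength is the grip in N (None keeps the last); returns when the fingers have stopped.
- robot.sleep(seconds).
- robot.inverse_kinematics(position, orientation): joint angles nearest the present ones, or None.
- robot.sense(): the state.
- robot.grab_frame(name): name is "scene" or "top" or "wrist"; returns a dict with "image" (400x640x3 uint8, red, green, blue), "range_z" (400x640 float32, m along the optical axis (not along the pixel's ray), 0 where there is no reading), "fx", "fy", "cx", "cy" (pixels), "R" (3x3) and "t" (3): a world point X has camera coordinates R X + t. Camera axes: x right, y down, z forward; pixel columns grow to the right and rows downward; lengths in m; the calibration is good to about 2 mm. A picture is of the moment at which its call begins.
A pose or a line that the arm cannot do raises robot.IKError and nothing moves.
- robot.close_job(): hands the job in, once; it reports no verdict.
The state is a dict: "t": time; "joint_pos": joint angles; "joint_velocities": joint speeds; "effort": joint torques, N m; "tcp_pos": TCP position; "tcp_rot": TCP orientation; "wrist_force": force on the tool from outside, world axes, zero at the start; "torque": the same for the moment, N m; "opening": opening from 0.0 (shut) to 1.0 (fully open).
Only numpy, scipy, OpenCV 4.12 (cv2) and the standard library are available. Lean on these libraries where they do the work, as an engineer would, in place of code of your own. Each camera call takes 0.05 s, during which the arm holds its last target.

### The job

Get the winder ready for the next batch of probe wire: take the taller of the two empty white spools standing on the bench and lower it over the winder's upright spindle until it sits flat on the round turntable plate, then let go of it. Set it down, do not drop it. Leave the short spool where it stands.

Things in the scene. Friction and masses are not known exactly. Their poses are not given: they have to be found in the camera images.
- tall_spool_center (a point): Centre, half-way up on the axis, of the spool to mount: empty, white plastic, loose, 55 g, upright on the bench (centre 25 mm up), left or right of the winder. 50 mm tall; two end flanges 54 mm in diameter, 10 mm thick; barrel 42 mm; through bore 32 mm. z is its axis; both ends alike. Grip it across the flanges at mid-height, at any yaw.
- short_spool_center (a point): Centre, half-way up on the axis, of the other spool, to be left alone: same white plastic, 54 mm diameter and 32 mm bore, but only 22 mm tall; loose, upright on the bench on the winder's other side.
- winder_seat (a point): Point on the spindle's axis at the top face of the winder's round plate (aluminium, 66 mm in diameter, 30 mm above the bench), where the spool's lower end will rest; the mounted spool's centre is 25 mm above it. z up, x towards the black motor housing. The winder is fixed: grey deck 180 x 120 mm, 22 mm high; the housing starts 80 mm from the axis, 100 mm wide, its top 67 mm above the bench.
- spindle_tip (a point): Tip of the winder's steel spindle, on its axis, 60 mm above the plate and 90 mm above the bench. The spindle is 10 mm in diameter, its last 12 mm tapered to 4 mm; it stands 10 mm proud of the mounted spool. Plate and spindle do not turn. A plain steel post on a small round foot farther back on the bench is not the spindle.
Mind the look-alikes: they are no part of the job. Of the things shaped like the part that bears winder_seat, the grey one is meant. Leave any green look-alike of the part that bears tall_spool_center alone.

How it is judged:
By the outcome, as a careful person would: the job done as asked, in the order asked, and still so for the second after the job is handed in, with the robot touching nothing.
It also fails if it takes over 38 s, if anything falls off the work surface, if the arm or the gripper's body presses on something with over 40 N, if the wrist force passes 120 N, or if a joint passes its speed limit or range.

## Working session

There is one attempt and no reset: what is moved stays moved. The work goes in short steps, each a Python script; the robot and the scene stay as the last script left them, time stands still between calls to the robot, and variables do not carry over. Pictures are saved under pics/ and viewed, and the job is handed in when it is done.

```bash
mkdir -p pics; ls; python3 - <<'E'
from plant import robot
import cv2,numpy as np
s=robot.sense();print(s['t'],s['tcp_pos'],s['tcp_rot'],robot.nose_length)
for n in("scene","top","wrist"):
    f=robot.grab_frame(n);cv2.imwrite(f'pics/a_{n}.png',f['image'][:,:,::-1]);np.savez(f'a_{n}.npz',**f)
    print(n,f['fx'],f['cx'],f['R'].round(3).tolist(),f['t'])
E
```

```text
pics
0.0 [ 0.18754582 -0.64783319  0.24125247] [ 3.14152826e+00  1.97493098e-03 -1.28898896e+00] 0.011
scene 372.7792465195641 319.9398819228681 [[0.688, 0.726, -0.008], [0.398, -0.387, -0.832], [-0.607, 0.569, -0.555]] [-0.33140236 -0.13189482  1.16416422]
top 444.04786587318705 323.5598703981971 [[0.003, -1.0, 0.0], [-0.993, -0.003, -0.122], [0.122, -0.0, -0.993]] [0.02141399 0.46785928 1.03138197]
wrist 280.84952760444384 313.6384008224583 [[0.278, -0.961, -0.002], [-0.911, -0.264, 0.316], [-0.305, -0.086, -0.949]] [-0.6738676  -0.04183308  0.3806784 ]
```

View pics/a_top.png

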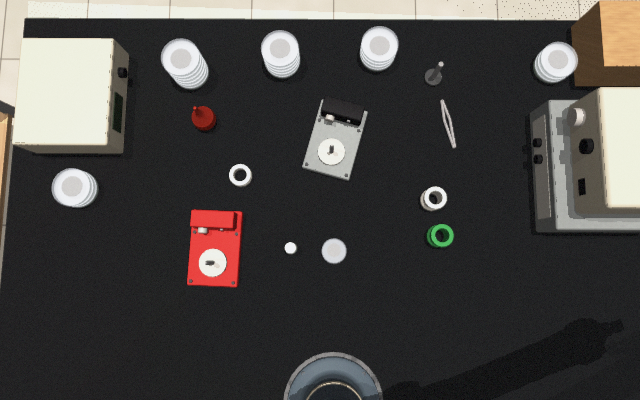

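View pics/a_scene.png

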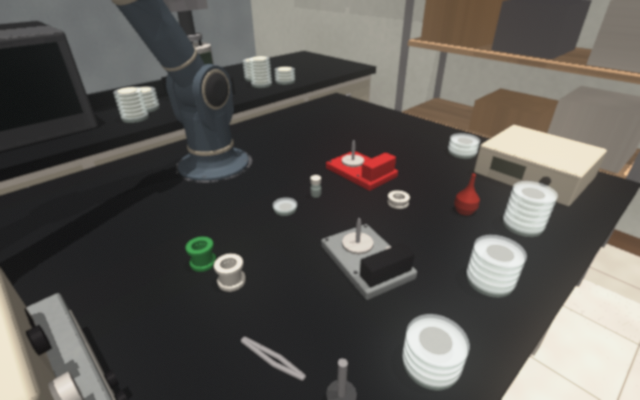

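The top view shows the tall white spool at about (434,198), with the green look-alike close by at (441,236). The grey winder's plate is at (331,151) and the short spool at (240,175). Next I'll turn these into positions.

```bash
cat > h.py <<'E'
import numpy as np,cv2
def cloud(f):
    z=f['range_z'].astype(float);v,u=np.indices(z.shape)
    P=np.stack([(u-f['cx'])/f['fx']*z,(v-f['cy'])/f['fy']*z,z],-1)
    W=(P-f['t'])@f['R'];W[z==0]=np.nan
    return W
def px2w(f,u,v,zw):
    d=np.array([(u-f['cx'])/f['fx'],(v-f['cy'])/f['fy'],1.])@f['R'];o=-f['R'].T@f['t']
    return o+d*(zw-o[2])/d[2]
def w2px(f,X):
    c=f['R']@np.array(X)+f['t'];return f['fx']*c[0]/c[2]+f['cx'],f['fy']*c[1]/c[2]+f['cy']
E
python3 - <<'E'
from h import *
for n in('top','scene'):
    f=dict(np.load(f'a_{n}.npz'));W=cloud(f);im=f['image'].astype(int)
    if n=='top': g=[(434,198,.05),(441,236,.05),(331,151,.03),(240,175,.022),(331,148,.09)]
    else: g=[(229,263,.05),(200,244,.05),(358,242,.03),(399,196,.022),(359,220,.09)]
    for u,v,z in g: print(n,u,v,px2w(f,u,v,z).round(4))
    sat=im.max(-1)-im.min(-1)
    for name,c,lo,hi,r in(('spool',px2w(f,*g[0]),.044,.06,.04),('plate',px2w(f,*g[2]),.026,.036,.045),('green',px2w(f,*g[1]),.03,.06,.035),('short',px2w(f,*g[3]),.017,.03,.04)):
        m=(W[...,2]>lo)&(W[...,2]<hi)&(np.hypot(W[...,0]-c[0],W[...,1]-c[1])<r)
        if name!='green': m&=(sat<40)&(im.min(-1)>(150 if n=='top' else 130))
        p=W[m]; 
        if len(p)>5:
            (cx,cy),rad=cv2.minEnclosingCircle(p[:,:2].astype(np.float32)); print(' ',name,len(p),cx,cy,rad,p.mean(0).round(4),p[:,2].min(),p[:,2].max())
f=dict(np.load('a_top.npz'));W=cloud(f)
cv2.imwrite('pics/b.png',cv2.resize(f['image'][90:270,290:470,::-1],None,fx=3.3,fy=3.3,interpolation=cv2.INTER_CUBIC))
f=dict(np.load('a_scene.npz'))
cv2.imwrite('pics/c.png',cv2.resize(f['image'][170:310,170:430,::-1],None,fx=3,fy=3,interpolation=cv2.INTER_CUBIC))
E
```

```text
top 434 198 [ 0.4746 -0.2357  0.05  ]
top 441 236 [ 0.3859 -0.2495  0.05  ]
top 331 151 [0.5911 0.0052 0.03  ]
top 240 175 [0.533  0.2251 0.022 ]
top 331 148 [0.5837 0.0062 0.09  ]
  spool 254 0.4768781065940857 -0.23807424306869507 0.026858041062951088 [ 0.4762 -0.2382  0.0501] 0.04474242826021721 0.05466355510267031
  plate 535 0.5924373269081116 0.004017317667603493 0.042079076170921326 [0.5902 0.0057 0.0301] 0.0260081488504678 0.03532822098952571
  green 313 0.3888629376888275 -0.2510087788105011 0.027115236967802048 [ 0.3886 -0.2517  0.0488] 0.030057338267833723 0.05706314957326572
  short 242 0.5350053906440735 0.22678212821483612 0.026791077107191086 [0.5346 0.2265 0.0221] 0.017426116126648798 0.026788721921177625
scene 229 263 [ 0.4819 -0.2378  0.05  ]
scene 200 244 [ 0.3921 -0.2498  0.05  ]
scene 358 242 [0.5948 0.0042 0.03  ]
scene 399 196 [0.5384 0.2251 0.022 ]
scene 359 220 [0.5965 0.001  0.09  ]
  spool 334 0.47778743505477905 -0.23800618946552277 0.027341032400727272 [ 0.4798 -0.2393  0.0484] 0.04401864033556898 0.05156210887007526
  plate 470 0.5901604294776917 0.005388749297708273 0.03417302295565605 [0.5932 0.0025 0.0291] 0.026003942712147902 0.03380607829096784
  green 438 0.38957539200782776 -0.25201836228370667 0.02791583724319935 [ 0.3913 -0.2527  0.0446] 0.030191585734172157 0.05142561840066361
  short 150 0.5341888070106506 0.22661298513412476 0.027551643550395966 [0.5365 0.2247 0.0208] 0.01700126381165343 0.02361723935036552
```

View pics/b.png

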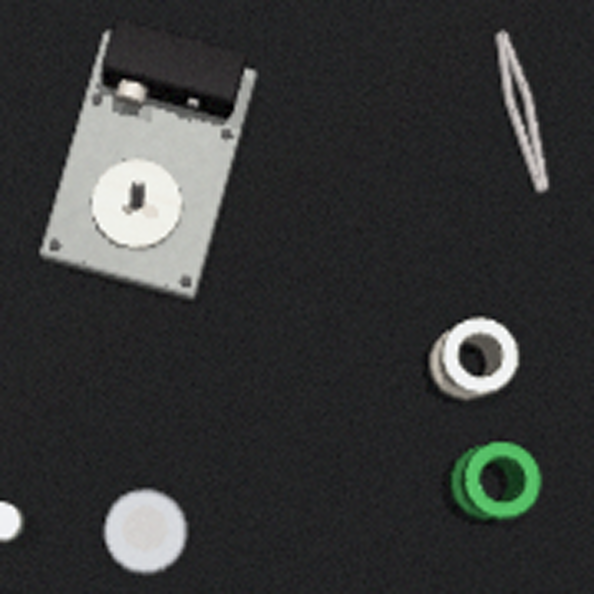

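View pics/c.png

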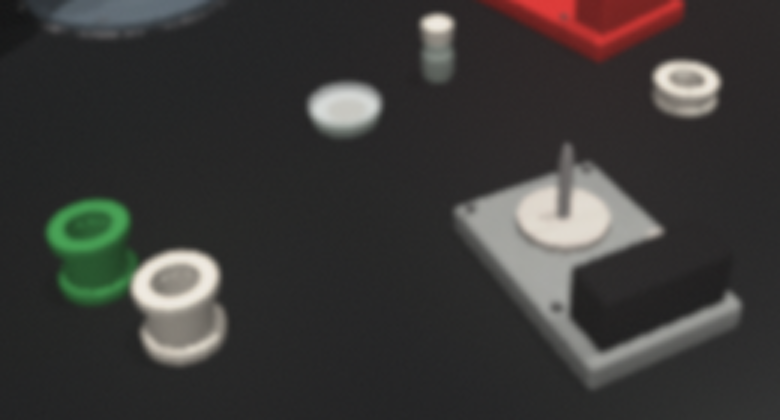

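Positions from the two cameras agree: spool (0.477, −0.238), green (0.389, −0.252), seat (0.590, 0.0055). The jaws will open roughly along y to stay clear of the green spool. I'll hover over the spool and check with the wrist camera.

```bash
python3 - <<'E'
from plant import robot
from h import *
robot.goto([.477,-.238,.15],[np.pi,0,-1.416])
f=robot.grab_frame('wrist');cv2.imwrite('pics/w1.png',f['image'][:,:,::-1])
s=robot.sense();print(s['t'],s['tcp_pos'],s['tcp_rot'],s['opening'])
W=cloud(f);im=f['image'].astype(int)
print(w2px(f,[.477,-.238,.05]))
m=(abs(W[...,2]-.05)<.006)&(np.hypot(W[...,0]-.477,W[...,1]+.238)<.04)&(im.min(-1)>110)
p=W[m];print(len(p),cv2.minEnclosingCircle(p[:,:2].astype(np.float32)))
E
```

```text
2.05 [ 0.47680074 -0.23934772  0.15014845] [-3.14144855e+00 -6.66711081e-04 -1.41817358e+00] 1.0017849309999523
(np.float64(312.0988063078883), np.float64(203.78498929745442))
1876 ((0.4769960045814514, -0.23777271807193756), 0.027061890810728073)
```

View pics/w1.png

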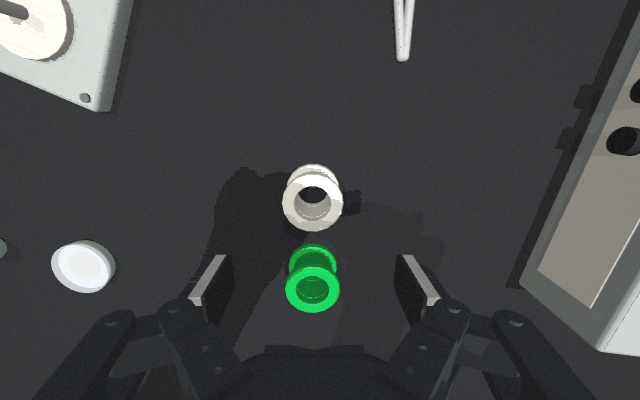

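The wrist view shows the white spool at (312,204) where I predicted, midway between the fingers. The green one at (312,289) is clear of the pads. Next is descending, gripping and lifting.

```bash
python3 - <<'E'
from plant import robot
from h import *
r=robot.move_straight([.477,-.238,.017],vel=.12,contact_N=8)
s=robot.sense();print(r,s['t'],s['tcp_pos'],s['wrist_force'])
if not r:
    robot.grip(0.0,35)
    s=robot.sense();print(s['t'],s['opening'],s['wrist_force'],s['tcp_pos'])
    robot.move_straight([.477,-.238,.165],vel=.12)
    f=robot.grab_frame('wrist');cv2.imwrite('pics/w2.png',f['image'][:,:,::-1])
    s=robot.sense();print(s['t'],s['opening'],s['wrist_force'],s['tcp_pos'])
E
```

```text
False 3.3083 [ 0.47753228 -0.23820909  0.0176465 ] [ 0.23994573  0.08349631 -0.18263306]
3.725 0.6114462316554939 [-1.49299629  0.71782704  5.80208341] [ 0.4773317  -0.2381319   0.01781861]
5.1583 0.6102928935095537 [ 0.45822501 -0.3530745  -0.64330052] [ 0.47651691 -0.23775112  0.16416821]
```

View pics/w2.png

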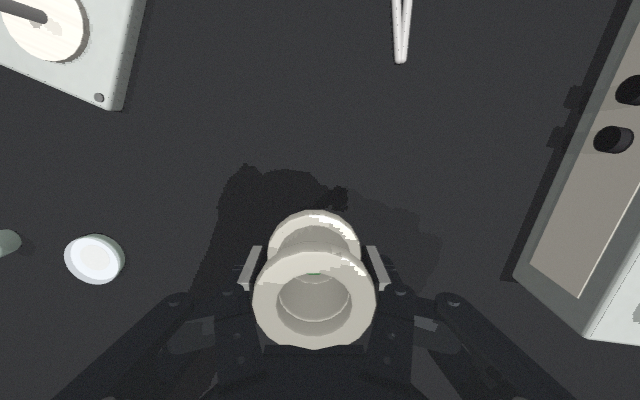

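The spool is held, with its top ring centred between the pads at about (314,298). I'll move it above the spindle and verify there.

```bash
python3 - <<'E'
from plant import robot
from h import *
robot.goto([.590,.0055,.165],[np.pi,0,-1.85])
robot.sleep(.2)
s=robot.sense();print(s['t'],s['opening'],s['wrist_force'],s['tcp_pos'],s['tcp_rot'])
for n in('wrist','scene'):
    f=robot.grab_frame(n);cv2.imwrite(f'pics/d_{n}.png',f['image'][:,:,::-1]);np.savez(f'd_{n}.npz',**f)
    W=cloud(f);im=f['image'].astype(int)
    p0=s['tcp_pos']
    m=(W[...,2]>.191)&(W[...,2]<.205)&(np.hypot(W[...,0]-p0[0],W[...,1]-p0[1])<.034)&(im.min(-1)>110)
    p=W[m]
    if len(p)>10:
        print(n,len(p),cv2.minEnclosingCircle(p[:,:2].astype(np.float32)))
        A=np.c_[p[:,:2]-p0[:2],np.ones(len(p))];print(np.linalg.lstsq(A,p[:,2],rcond=None)[0])
    m=(abs(W[...,2]-.03)<.004)&(np.hypot(W[...,0]-.59,W[...,1]-.0055)<.037)&(im.min(-1)>130);p=W[m]
    if len(p)>10:print('plate',len(p),cv2.minEnclosingCircle(p[:,:2].astype(np.float32)))
    for z in(.03,.09):print(w2px(f,[.59,.0055,z]))
f=dict(np.load('d_scene.npz'))
cv2.imwrite('pics/d2.png',cv2.resize(f['image'][130:300,250:450,::-1],None,fx=3.5,fy=3.5,interpolation=cv2.INTER_CUBIC))
E
```

```text
6.4 0.6144453268612383 [ 0.20041685 -0.61887933 -0.25871942] [0.58978334 0.00349389 0.16493536] [ 3.14153223e+00 -7.71034765e-04 -1.85283276e+00]
wrist 7569 ((0.5961799621582031, 0.0015578105812892318), 0.03255951777100563)
[-0.00463637  0.00167685  0.19616189]
plate 2658 ((0.5908714532852173, 0.0062596118077635765), 0.033051833510398865)
(np.float64(311.2505296892022), np.float64(193.02597302180504))
(np.float64(310.6545221307933), np.float64(215.2058642459678))
scene 121 ((0.5933176279067993, 0.0010708475019782782), 0.02365288883447647)
[0.04175107 0.01617597 0.19423145]
plate 240 ((0.5964690446853638, 0.002954837866127491), 0.032610729336738586)
(np.float64(356.71224521249604), np.float64(240.67333082105657))
(np.float64(358.0872124911035), np.float64(217.74147996127823))
```

View pics/d_wrist.png

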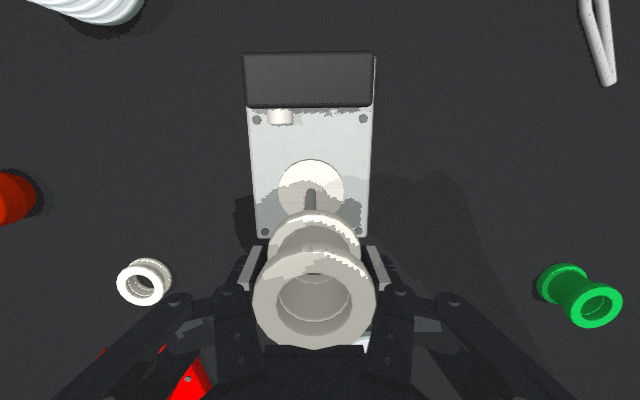

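View pics/d2.png

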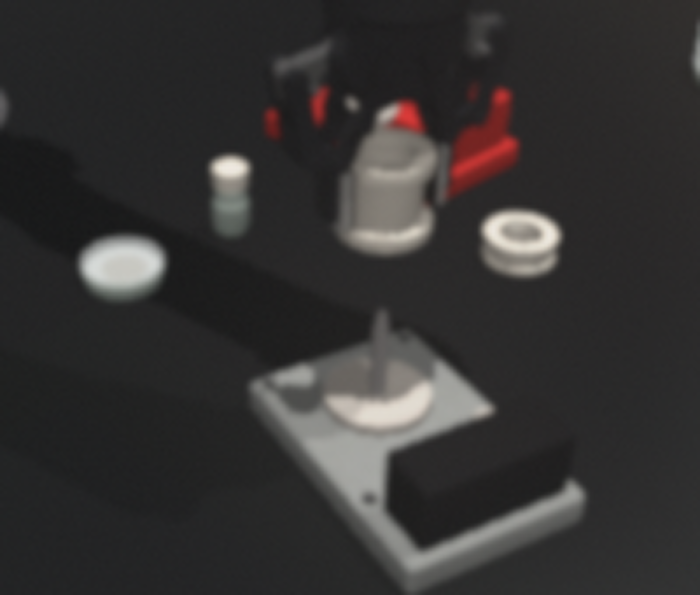

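The wrist view puts the plate centre at (0.591, 0.006). The spindle tip is directly under the spool, with about 11 mm of bore clearance all round. I'll lower it, slowing down with contact sensing for the last stretch.

```bash
python3 - <<'E'
from plant import robot
from h import *
T=[.591,.006]
print(robot.move_straight(T+[.12],vel=.1,contact_N=10))
print(robot.move_straight(T+[.058],vel=.08,contact_N=6))
robot.sleep(.2)
s=robot.sense();print(s['t'],s['wrist_force'],s['tcp_pos'])
r=robot.move_straight(T+[.043],vel=.015,contact_N=3)
s=robot.sense();print(r,s['t'],s['opening'],s['wrist_force'],s['tcp_pos'])
f=robot.grab_frame('scene');cv2.imwrite('pics/e.png',cv2.resize(f['image'][130:300,250:450,::-1],None,fx=3.5,fy=3.5,interpolation=cv2.INTER_CUBIC))
E
```

```text
False
False
8.225 [-0.42963391 -0.74900466  0.00711555] [0.5913793  0.00600418 0.05858588]
True 8.9167 0.611889142856563 [-0.56213723 -0.39189255  4.46924132] [0.59085243 0.00599135 0.0478516 ]
```

View pics/e.png

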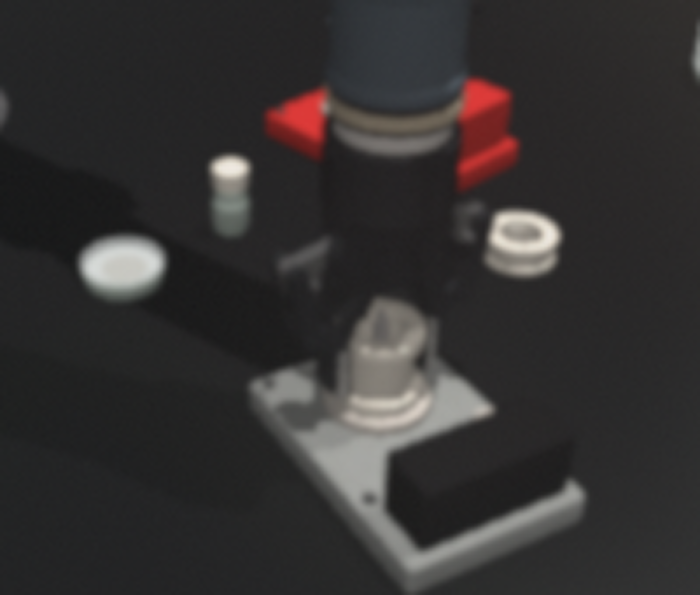

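Contact came at TCP z = 0.0479, exactly the expected seating height, and the scene view shows the spindle inside the bore with the lower flange on the plate. I'll release and retreat straight up.

```bash
python3 - <<'E'
from plant import robot
from h import *
robot.grip(1.0)
robot.sleep(.2)
s=robot.sense();print(s['t'],s['opening'],s['wrist_force'],s['tcp_pos'])
print(robot.move_straight([.591,.006,.2],vel=.1))
robot.goto([.45,-.1,.28],[np.pi,0,-1.5])
robot.sleep(.3)
for n in('top','scene','wrist'):
    f=robot.grab_frame(n);W=cloud(f);im=f['image'].astype(int)
    cv2.imwrite(f'pics/f_{n}.png',f['image'][:,:,::-1])
    if n=='scene':cv2.imwrite('pics/f2.png',cv2.resize(f['image'][130:300,250:450,::-1],None,fx=3.5,fy=3.5,interpolation=cv2.INTER_CUBIC))
    m=(abs(W[...,2]-.08)<.007)&(np.hypot(W[...,0]-.591,W[...,1]-.006)<.04)&(im.min(-1)>110);p=W[m]
    if len(p)>10:
        print(n,len(p),cv2.minEnclosingCircle(p[:,:2].astype(np.float32)),np.median(p[:,2]),np.linalg.lstsq(np.c_[p[:,:2]-[.591,.006],np.ones(len(p))],p[:,2],rcond=None)[0])
s=robot.sense();print(s['t'],s['wrist_force'],s['tcp_pos'])
E
```

```text
9.6 0.9980452567672781 [-0.04814163 -0.16177816 -0.19841349] [0.59011602 0.00590153 0.0470978 ]
False
top 279 ((0.590761125087738, 0.005454806610941887), 0.027251403778791428) 0.08002408318719574 [0.00629598 0.00877818 0.0798605 ]
scene 294 ((0.5898662805557251, 0.004348774906247854), 0.02812744490802288) 0.07875625298127806 [-0.01687224  0.01062737  0.07840668]
wrist 1624 ((0.5903540253639221, 0.005727518815547228), 0.027099139988422394) 0.07963755841927117 [0.00531044 0.00385485 0.07941238]
12.5167 [0.1565467  0.09614336 0.11603801] [ 0.45021817 -0.09969149  0.27970708]
```

View pics/f2.png

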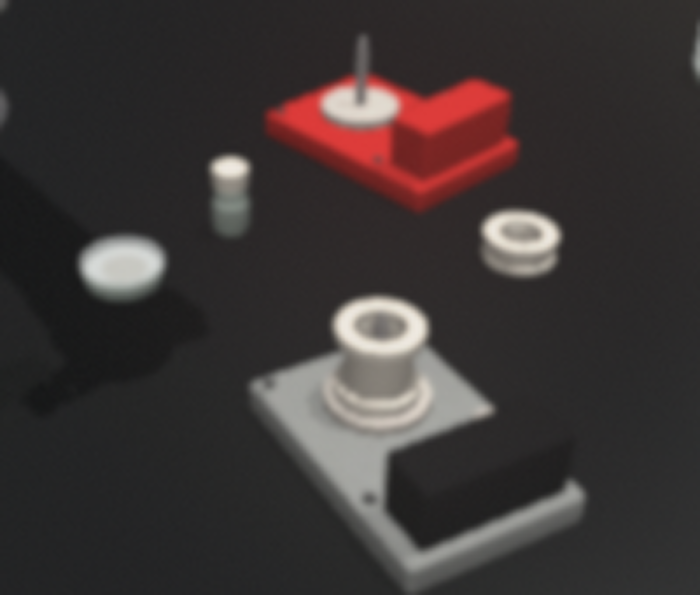

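View pics/f_top.png

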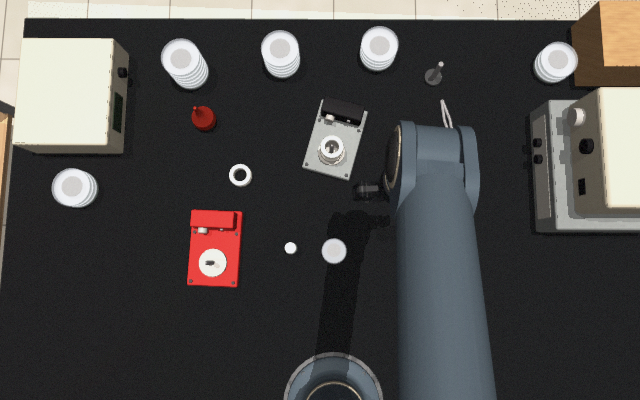

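The spool's top face is level at z = 0.080 and centred at (0.590, 0.0055). The top view shows the spindle in its bore at (331,148), and the short spool is unmoved at (240,175). Handing in.

```bash
python3 -c "
from plant import robot
robot.close_job()"
```

```text
the job is handed in; nothing more can be done
```

The tall white spool is mounted on the grey winder's spindle, released, and the job is handed in. It took about 12.5 s of the 38 s allowed.

- **Placing:** I gripped the spool across its flanges and lowered it slowly until it touched the plate with 4.5 N, at the expected height. Then I opened the gripper and backed straight up.
- **Last checks:** All three cameras put the spool's top face at 79–80 mm above the bench (80 expected). Its centre is within about 2 mm of the plate's measured centre. The top view shows the spindle inside the bore. The wrist force was near zero, and the gripper was clear of everything.
- **Left alone:** The short spool is still where it stood. The arm blocked the top camera's last view of the green spool. The wrist view before lowering showed it upright, and the arm did not go near it after that.
- **Disagreement:** The scene camera's depth was 1–2 mm off the other two and suggested a 1° tilt. The top and wrist cameras showed at most about 0.6°, so I treated it as noise. No check failed.

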